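# Push the tip box home in its corner guide

## Task

With the fingers, push the blue pipette-tip box along the bench into the corner of the L-shaped aluminium guide: one long side flush against the long fence and its left end against the end stop, then take the hand away. Only push it: do not lift or tip it, and leave the green tip box and everything else on the bench where they are.

Things in the scene. Friction and masses are not known exactly. Their poses are not given: they have to be found in the camera images.
- blue_box: Pipette-tip box to push: blue base, fixed clear lid, 88 mm along its own x, 120 mm along its own y, 60 mm tall, plain upright sides, 0.15 to 0.31 kg, sliding on the bench. Origin: centre of its underside; z up. Starts within 0.3 rad of the world axes, straight ahead of the robot or to its right, on the robot's side of the fence. Either long side may face the fence.
- green_box: A second tip box of the same size, with a green base, standing beside the blue one (on its left or right). Not part of the job. Origin: centre of its underside.
- guide: Fixed L-shaped aluminium guide, 30 mm high, walls 14 mm thick. Origin: on the bench, middle of the long fence's working face (faces the robot, own x = 0, own y -250 to +250 mm). Own x points away from the robot (within 0.1 rad of world x), own y left along the fence. End stop at the left end: face at own y = +250 mm, reaching 124 mm towards the robot. A flat yellow line outlines the home place.
- seat (a point): Home place in the inner corner of the guide, at bench level: where the centre of the blue box's underside belongs when its long side is against the fence and its left end against the end stop (guide's own x = -44 mm, y = +190 mm). Same axes as the guide.
- vial: Bystander: small amber vial with black cap, 24 mm diameter, 50 mm tall, left of the tip boxes. Origin: centre of its underside.
- reagent1: Bystander: clear reagent bottle, black cap, 44 mm diameter, 85 mm tall, at the left. Origin: centre of its underside.
- reagent2: Bystander: clear reagent bottle, black cap, 44 mm diameter, 85 mm tall, at the left. Origin: centre of its underside.
- beaker: Bystander: white plastic beaker, 64 mm diameter, 75 mm tall, at the right. Origin: centre of its underside.
- wash_bottle: Bystander: white plastic bottle, 72 mm diameter, 160 mm tall, at the right. Origin: centre of its underside.
- tube_rack: Bystander: orange tube rack 70 x 130 mm, about 52 mm tall with its coloured tubes, at the left. Origin: centre of its underside.

How it is judged (in metres and radians):
At the end, for the whole second after the job is handed in: The blue box stands flat and at rest on the bench with its centre within 5 mm of the home place along the fence and across it, and its long side within 0.05 rad of the fence (x of blue_box in the frame of seat between -0.005 and 0.005 m and y of blue_box in the frame of seat between -0.005 and 0.005 m and angle between the x axis of blue_box and the x axis of guide, either way round below 0.05 rad and height (world z) of blue_box below 0.004 m and angle between blue_box's own z axis and vertical below 0.05 rad and linear speed of blue_box below 0.01 m/s); the robot touches nothing.
It fails at once if the blue box is lifted or tipped (its underside centre more than 8 mm up, or tilted over 0.2 rad) (height (world z) of blue_box above 0.008 m or angle between blue_box's own z axis and vertical above 0.2 rad).
It fails at once if the green box is moved more than 10 mm (distance of green_box from where it was at the start of the episode above 0.01 m).
It fails at once if another thing on the bench is moved more than 15 mm or knocked over (distance of any of vial, reagent1, reagent2, beaker, wash_bottle, tube_rack from where it was at the start of the episode above 0.015 m or angle between any of vial, reagent1, reagent2, beaker, wash_bottle, tube_rack's own z axis and vertical above 0.4 rad).
It also fails if it takes over 64 s, if anything falls off the work surface, if the arm or the gripper's body presses on something with over 40 N, if the wrist force passes 120 N, or if a joint passes its speed limit or range.

## Robot

A 6-joint arm with a two-finger parallel gripper is mounted at the origin on the work surface. World frame = base frame: x ahead of the robot, y to its left, z up, the work surface at z = 0. Lengths are in m, angles in degrees, forces in N, time in s.
With the tool pointing down it reaches from about 0.275 to 0.75 m from the base axis. Payload 10.2 kg.
Tool frame: the origin (TCP) lies between the finger pads; the fingertips stand 19 mm ahead of it and the grasp point (between the pads) is the TCP (tip_extent is the distance from the TCP to the fingertips, in m); z points along the fingers, x is the direction in which the jaws open and shut, and the axes are right-handed (so a half turn about z gives the same grasp; the last joint's range is limited). The gripper opens to 85 mm and grips with 20 to 120 N. Pads are 22 mm wide; open, the fingers measure 114 mm over their backs; the gripper's body (76 mm by 85 mm) begins 54 mm behind the grasp point. The pads swing forward as they close: fully open they stand 13 mm farther back than shut.
Start: joints at [57.33, 17.928, 85.812, -0, 76.261, -12.8], TCP at [0.178, 0.494, 0.25] pointing down, gripper open.
Joint ranges: [-168.41, 168.41], [-55.51, 124.54], [10.69, 146.95], [-70.63, 250.63], [1, 178], [-165.06, 165.06]. Speed limits (degrees/s): [136.94, 136.94, 172.46, 180, 180, 180].

## Interface

Orientations are given as a 3x3 rotation matrix whose columns are the frame's x, y, z axes.
In Python, from rig import get_state, read_camera, hand_in, tip_extent gives the robot as it stands. The module is installed in compiled form; this text tells all that it offers.
- The arm moves only by the tool jog_arm, never from a script. Its argument "steps" is a list of rows, each an object of numbers: "tx", "ty", "tz": the shift along the tool's x, y, z in cm; "rx", "ry", "rz": the turn, a rotation vector about the tool's x, y, z in rad. A call has 1 to 5 rows; each row is the pose to reach, as a shift and turn from the pose commanded when the call began, along the tool's axes at that moment; what a row does not reach only later rows make up. A row lasts 1/10 s, in which the tool goes at most 50 mm and 8.59 degrees, less where a joint would pass 70% of its speed; a pose out of reach is approached as far as the arm can. A call with a gripper value outside its range is refused whole. "hand" is the opening, from 0 (shut) to 1 (fully open), set as the call begins (left out, the last holds). The fingers move at their own pace and stop on an object; the grip force is fixed at half the most. Time passes only in rows, so rows that repeat a pose let the fingers close. It gives the time, the measured TCP pose, the force and the opening at its end, in the units of the state.
- get_state(): the state, without advancing time (a new reading comes with each control period).
- read_camera(name): name is "scene" or "top" or "wrist"; returns a dict with "color" (420x560x3 uint8, red, green, blue), "range_z" (420x560 float32, m along the optical axis (not along the pixel's ray), 0 where there is no reading), "intrinsics" (3x3 intrinsics, pixels), "pose" (4x4, takes a point from camera to world coordinates); the wrist camera has in their place "mount" (4x4, takes a point from camera to tool coordinates, whose origin is the TCP and whose axes are the tool frame's). Camera axes: x right, y down, z forward; pixel columns grow to the right and rows downward; lengths in m; the calibration is good to about 2 mm. A picture is of the moment at which its call begins: read the wrist's pose just before it.
- hand_in(): hands the job in, once; it reports no verdict.
The state is a dict: "t": time; "joints": joint angles; "joint_velocities": joint speeds; "effort": joint torques, N m; "tcp_pos": TCP position; "eef_rot": TCP orientation; "wrist_force": force on the tool from outside, world axes, zero at the start; "ft_torque": the same for the moment, N m; "finger_gap": finger opening in m.
Only numpy, scipy, OpenCV 4.12 (cv2) and the standard library are available. Lean on these libraries where they do the work, as an engineer would, in place of code of your own. Each camera call takes 0.05 s, during which the arm holds its last target.

## Working session

There is one attempt and no reset: what is moved stays moved. The work goes in short steps, Python scripts to look and compute and a tool call to move; the robot and the scene stay as the last step left them, time stands still between calls to the robot, and variables do not carry over. Pictures are saved under pics/ and viewed, and the job is handed in when it is done.

Besides the shell and the picture viewer there is one more tool, called after ">>>" in YAML: its name, and indented under it one key for each argument. jog_arm: Moves the arm, as the interface text tells. Its arguments: {"type":"object","properties":{"steps":{"type":"array"},"hand":{"type":"number"}},"required":["steps"]}

```bash
mkdir -p pics; ls
python3 - <<'E'
from rig import *
import cv2,numpy as np,pickle
print(get_state(), tip_extent)
for n in("scene","top"):
    c=read_camera(n); pickle.dump(c,open(n+".pkl","wb")); cv2.imwrite(f"pics/{n}0.png",c["color"][:,:,::-1]); print(n,c["intrinsics"],c["pose"])
E
```

```text
pics
{'t': 0.0, 'joints': array([ 5.73298342e+01,  1.79608765e+01,  8.58544299e+01,  9.68554612e-04,
        7.62600858e+01, -1.28003170e+01]), 'joint_velocities': array([ 0.05132579, -0.06281559, -0.0730253 , -0.04023035, -0.12532961,
       -0.02389821]), 'effort': array([-3.53105706e-04, -4.12266254e+01, -2.59739453e+01, -2.48178821e-04,
        4.16024282e-03,  4.80474071e-06]), 'tcp_pos': array([0.1783234 , 0.49354217, 0.2497195 ]), 'eef_rot': array([[ 3.39888010e-01,  9.40465638e-01, -7.24116860e-04],
       [ 9.40465046e-01, -3.39888642e-01, -1.09880097e-03],
       [-1.27950365e-03, -3.07537323e-04, -9.99999134e-01]]), 'wrist_force': array([ 0.58346664, -0.43923552,  0.23975358]), 'ft_torque': array([-0.0362761 ,  0.01139528,  0.04862799]), 'finger_gap': 0.08520365553839343} 0.019
scene [[392.52672231   0.         279.54452792]
 [  0.         392.52672231 208.12006388]
 [  0.           0.           1.        ]] [[-0.14994421  0.77890532 -0.60895257  1.18297918]
 [ 0.9886847   0.11539016 -0.09585236  0.02979262]
 [-0.00439278 -0.6164346  -0.78739386  0.80072926]
 [ 0.          0.          0.          1.        ]]
top [[421.96995937   0.         274.30192162]
 [  0.         421.96995937 206.35499293]
 [  0.           0.           1.        ]] [[-0.02213493 -0.99220049  0.12267124  0.41783382]
 [-0.99965565  0.02369517  0.01127445 -0.07994742]
 [-0.01409323 -0.12237944 -0.99238332  1.41625964]
 [ 0.          0.          0.          1.        ]]
```

View pics/top0.png

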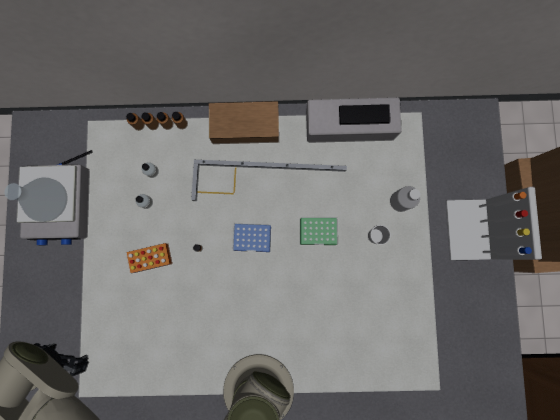

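View pics/scene0.png

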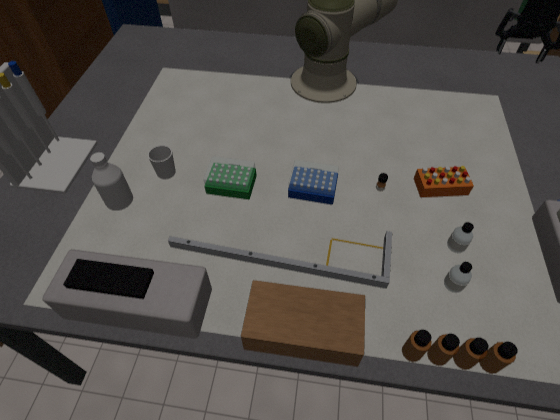

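The top view shows the blue box at about (252,238) and the green box at (319,231). The fence runs from (195,163) to (345,169), with the end stop at x≈195. The yellow outline is around (217,180) and the vial at (197,248). Next I'll measure them.

```bash
cat > h.py <<'E'
import numpy as np,cv2
def cloud(c,pose=None):
    P=c["pose"] if pose is None else pose
    K=c["intrinsics"];z=c["range_z"].astype(float);v,u=np.mgrid[:z.shape[0],:z.shape[1]]
    p=np.stack([(u-K[0,2])/K[0,0]*z,(v-K[1,2])/K[1,1]*z,z],-1)
    w=p@P[:3,:3].T+P[:3,3]; w[z==0]=np.nan
    return w
def ray(c,uv,h,pose=None):
    P=c["pose"] if pose is None else pose
    K=c["intrinsics"];uv=np.atleast_2d(uv).astype(float)
    d=np.c_[(uv-[K[0,2],K[1,2]])/[K[0,0],K[1,1]],np.ones(len(uv))]@P[:3,:3].T
    o=P[:3,3]; return o+d*((h-o[2])/d[:,2])[:,None]
def rect(xy):
    (c,s,a)=cv2.minAreaRect((np.asarray(xy)*1000).astype(np.float32)); return c,s,a
E
python3 - <<'E'
import pickle,cv2,numpy as np
from h import *
for n in("top","scene"):
    c=pickle.load(open(n+".pkl","rb"));w=cloud(c);hsv=cv2.cvtColor(c["color"],cv2.COLOR_RGB2HSV)
    z=w[...,2]; print(n,"bench z",np.nanmedian(z[(abs(w[...,0]-.35)<.05)&(abs(w[...,1])<.1)]))
    for nm,lo,hi in(("blue",(100,80,40),(125,255,255)),("green",(60,80,30),(90,255,255)),("yellow",(18,110,90),(32,255,255))):
        m=cv2.inRange(hsv,lo,hi)
        m[~((w[...,0]>.25)&(w[...,0]<.75)&(abs(w[...,1])<.45))]=0
        k,l,s,ce=cv2.connectedComponentsWithStats(m)
        for i in range(1,k):
            if s[i,4]>60:
                r=l==i; print(nm,s[i],np.nanmedian(z[r]),np.round(np.nanmean(w[r],0),3))
    # upper points, boxes
    m=((z>.05)&(z<.075)&(w[...,0]>.25)&(w[...,0]<.75)&(abs(w[...,1])<.45)).astype(np.uint8)
    k,l,s,ce=cv2.connectedComponentsWithStats(m)
    for i in range(1,k):
        if s[i,4]>60: r=l==i; print("hi",s[i],np.nanmedian(z[r]),np.round(np.nanmean(w[r],0),4),rect(w[r][:,:2]))
    m=((z>.022)&(z<.038)&(w[...,0]>.4)&(w[...,0]<.75)&(abs(w[...,1])<.45)).astype(np.uint8)
    k,l,s,ce=cv2.connectedComponentsWithStats(m)
    for i in range(1,k):
        if s[i,4]>60: r=l==i; print("fence",s[i],np.round(np.nanmean(w[r],0),4),rect(w[r][:,:2]))
    x0,y0=(150,130) if n=="top" else (150,130)
    cr=c["color"][130:280,150:360] if n=="top" else c["color"][140:300,160:430]
    cv2.imwrite(f"pics/{n}_crop.png",cv2.resize(cr,None,fx=3.8 if n=="top" else 2.9,fy=3.8 if n=="top" else 2.9,interpolation=cv2.INTER_CUBIC)[:,:,::-1])
E
```

```text
top bench z 0.0008319135825363144
blue [234 224  37  28 744] 0.06022691617475395 [0.487 0.01  0.06 ]
green [300 218  36  27 526] 0.05971594506805389 [ 0.504 -0.2    0.058]
hi [142 163  14  13  92] 0.05823129902267199 [0.7186 0.3449 0.0587] ((721.1363525390625, 347.2877197265625), (37.545372009277344, 41.42649841308594), 68.45282745361328)
hi [136 194  13  13  98] 0.05829454010977009 [0.6146 0.3627 0.059 ] ((615.7191162109375, 366.2424011230469), (35.524776458740234, 41.97538375854492), 65.15603637695312)
hi [301 217  37  27 972] 0.05985631788793633 [ 0.5047 -0.2058  0.0599] ((505.6213684082031, -206.7876434326172), (116.6008529663086, 84.30812072753906), 88.23625183105469)
hi [233 224  38  28 973] 0.06011154841486133 [0.4874 0.0117 0.0601] ((488.00909423828125, 11.993659973144531), (118.01121520996094, 85.91072845458984), 86.39646911621094)
hi [374 225  17  20  80] 0.06677054878327582 [ 0.4882 -0.4132  0.0656] ((486.37457275390625, -405.2890930175781), (61.1148567199707, 48.2270622253418), 2.4344327449798584)
fence [191 161 156  40 827] [ 0.7199 -0.0066  0.0298] ((726.3672485351562, 
[... 1571 characters left out ...]
56, 341.21551513671875), (145.59521484375, 63.60727310180664), 74.31747436523438)
fence [288 188  47  13 207] [0.5301 0.0075 0.0298] ((528.2178344726562, 7.350727081298828), (119.65471649169922, 13.02334976196289), 87.4778060913086)
fence [ 168  231  224   50 1720] [ 0.7235 -0.0154  0.0291] ((726.7158813476562, -39.943267822265625), (130.32540893554688, 529.0762329101562), 10.343304634094238)
fence [449 236  21  14  88] [0.6312 0.3583 0.0296] ((628.3577880859375, 360.34344482421875), (44.32902526855469, 20.545852661132812), 60.201416015625)
fence [446 273  21  17  94] [0.7369 0.3391 0.0299] ((733.4281005859375, 340.26629638671875), (43.036407470703125, 18.519973754882812), 51.30790328979492)
```

View pics/top_crop.png

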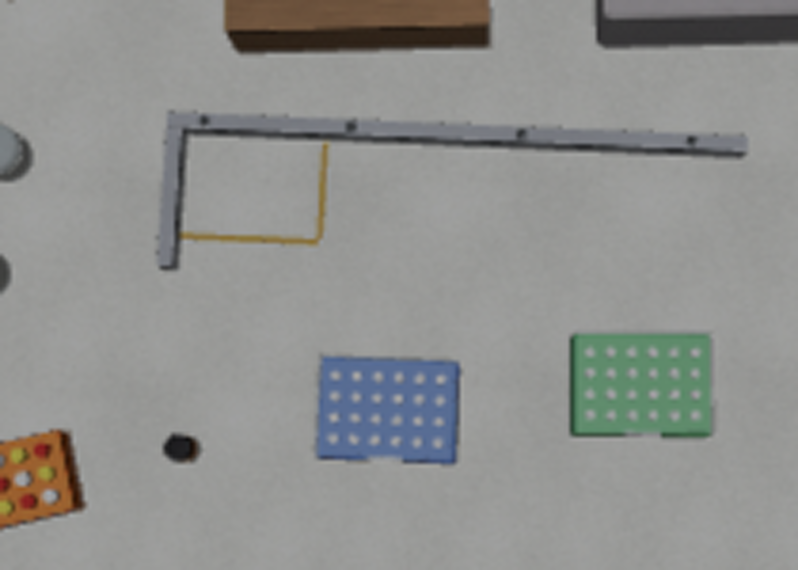

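Run:
```python
import pickle,cv2,numpy as np
from h import *
for n in("top","scene"):
    c=pickle.load(open(n+".pkl","rb"));w=cloud(c);z=w[...,2]
    m=((z>.027)&(z<.035)&(w[...,0]>.57)&(w[...,0]<.78)&(w[...,1]>-.33)&(w[...,1]<.28))
    k,l,s,ce=cv2.connectedComponentsWithStats(m.astype(np.uint8)); i=1+np.argmax(s[1:,4]); p=w[l==i][:,:2]
    f=p[(p[:,1]<.17)]
    vx,vy,x0,y0=cv2.fitLine(f.astype(np.float32),cv2.DIST_L2,0,.001,.001).ravel()
    d=np.array([vx,vy]); d*=np.sign(d[1]); a=np.array([x0,y0]); nrm=np.array([d[1],-d[0]]) # guide x
    # coords
    q=np.c_[(p-a)@nrm,(p-a)@d]
    ff=q[q[:,1]<.17+.0]; e=q[q[:,0]<-.03]
    print(n,"ang",np.degrees(np.arctan2(nrm[1],nrm[0])),"fence x pct",np.percentile(ff[:,0],[1,5,95,99]),"stop",len(e),np.median(e[:,1]),np.percentile(e[:,1],[1,5,95,99]),"yext",q[:,1].min(),q[:,1].max(),"stop reach",q[:,0].min())
    ys=(np.median(e[:,1])-.007); ys2=(q[:,1].max()+q[:,1].min()-.014)/2+.25
    for Y in(ys,ys2):
        print(" origin",a-.007*nrm+(Y-.25)*d,"seat",a-.051*nrm+(Y-.06)*d)
    hsv=cv2.cvtColor(c["color"],cv2.COLOR_RGB2HSV)
    m=cv2.inRange(hsv,(16,90,70),(34,255,255));m[~((w[...,0]>.6)&(w[...,0]<.73)&(abs(w[...,1]-.1)<.12)&(z<.01))]=0
    v,u=np.nonzero(m); g=ray(c,np.c_[u,v],0)[:,:2]; g=np.c_[(g-a)@nrm+.007,(g-a)@d-(ys-.25)]
    print(" yellow guide frame",np.round(np.percentile(g,[2,10,50,90,98],axis=0),4).tolist())
```

```text
top ang -3.9862049 fence x pct [-0.00728538 -0.006532    0.00658979  0.00749277] stop 97 0.271775288811275 [0.26483212 0.2653733  0.27840496 0.27917809] yext -0.23262483136990286 0.27942236434021844 stop reach -0.12885545644947177
 origin [ 0.72378077 -0.05929541] seat [0.69309529 0.13330366]
 origin [ 0.72389363 -0.05767586] seat [0.69320815 0.13492321]
 yellow guide frame [[-0.0936, 0.1248], [-0.0929, 0.1259], [-0.0898, 0.1594], [-0.0293, 0.2373], [-0.0099, 0.2496]]
scene ang -3.8801458 fence x pct [-0.00764436 -0.00672224  0.00620867  0.00714019] stop 227 0.257202180219998 [0.25018449 0.25081049 0.26349065 0.26391814] yext -0.24922159903155372 0.2642641723463148 stop reach -0.13242296028731865
 origin [ 0.72473869 -0.06102709] seat [0.69369673 0.13151484]
 origin [ 0.72476028 -0.06070872] seat [0.69371832 0.13183322]
 yellow guide frame [[-0.097, 0.1233], [-0.0964, 0.1242], [-0.0937, 0.1402], [-0.0358, 0.2288], [-0.0234, 0.2462]]
```

```bash
cat >> h.py <<'E'
from scipy.spatial.transform import Rotation as R
G=np.radians(-3.93); NX=np.array([np.cos(G),np.sin(G)]); DY=np.array([-np.sin(G),np.cos(G)])
SEAT=np.array([.6935,.1325])
def go(x,y,z,yawdeg):
    from rig import get_state
    s=get_state();M=s["eef_rot"];d=M.T@(np.array([x,y,z])-s["tcp_pos"])*100
    a=np.radians(yawdeg);T=np.array([[np.cos(a),np.sin(a),0],[np.sin(a),-np.cos(a),0],[0,0,-1]])
    print("t",round(s["t"],2),"shift cm",np.round(d,2),"rot",np.round(R.from_matrix(M.T@T).as_rotvec(),3),"F",np.round(s["wrist_force"],1))
def togf(p): 
    p=np.asarray(p)-SEAT; return np.array([p@NX,p@DY])
def fromgf(a,b): return SEAT+a*NX+b*DY
E
python3 -c "
from h import *
b=togf([.4885,.0110]);print(b)
p=fromgf(b[0]-.09,b[1]);print(p);go(p[0],p[1],.2,86.07)"
```

```text
[-0.19619062 -0.13526452]
[0.39871163 0.01716839]
t 0.1 shift cm [-37.31  36.92   5.01] rot [-0.     0.001 -0.278] F [-0.2 -0.3 -0.9]
```

>>> jog_arm:
  steps:
    - {"tx":-3.5,"ty":3.5,"rz":-0.14}
    - {"tx":-7,"ty":7,"rz":-0.278}
    - {"tx":-10.5,"ty":10.5,"rz":-0.278}
    - {"tx":-14,"ty":14,"rz":-0.278}
    - {"tx":-17.5,"ty":17.5,"rz":-0.278}
  hand: 0.7

```text
validation failed for argument at $.st...
```

```bash
python3 -c "
from h import *
go(.399,.0172,.2,86.07)"
```

```text
t 0.1 shift cm [-37.29  36.94   5.01] rot [-0.     0.001 -0.278] F [-0.2 -0.3 -0.9]
```

>>> jog_arm:
  steps:
    - {"tx":-3.5,"ty":3.5,"tz":0,"rx":0,"ry":0,"rz":-0.14}
    - {"tx":-7,"ty":7,"tz":0,"rx":0,"ry":0,"rz":-0.278}
    - {"tx":-10.5,"ty":10.5,"tz":0,"rx":0,"ry":0,"rz":-0.278}
    - {"tx":-14,"ty":14,"tz":0,"rx":0,"ry":0,"rz":-0.278}
    - {"tx":-17.5,"ty":17.5,"tz":0,"rx":0,"ry":0,"rz":-0.278}
  hand: 0.7

```text
t: 0.6
tcp_pos: [0.2821, 0.2712, 0.2502]
eef_rot: [[0.068, 0.998, -0.0], [0.998, -0.068, -0.0], [-0.0, -0.0, -1.0]]
wrist_force: [1.6, 0.2, -0.0]
finger_gap: 0.0596
```

```bash
python3 -c "
from h import *
go(.399,.0172,.2,86.07)"
```

```text
t 0.6 shift cm [-24.55  13.39   5.02] rot [-0.     0.     0.001] F [ 1.6  0.2 -0. ]
```

>>> jog_arm:
  steps:
    - {"tx":-4.5,"ty":2,"tz":0,"rx":0,"ry":0,"rz":0}
    - {"tx":-9,"ty":4,"tz":0,"rx":0,"ry":0,"rz":0}
    - {"tx":-13.5,"ty":7,"tz":0,"rx":0,"ry":0,"rz":0}
    - {"tx":-18,"ty":10,"tz":0,"rx":0,"ry":0,"rz":0}
    - {"tx":-21,"ty":12,"tz":0,"rx":0,"ry":0,"rz":0}

```text
t: 1.1
tcp_pos: [0.3878, 0.053, 0.2503]
eef_rot: [[0.07, 0.998, 0.0], [0.998, -0.07, -0.0], [-0.0, 0.0, -1.0]]
wrist_force: [0.7, 1.3, -0.6]
finger_gap: 0.0599
```

```bash
python3 -c "
from h import *
go(.399,.0172,.04,86.07)"
```

```text
t 1.1 shift cm [-3.49  1.36 21.03] rot [ 0.     0.    -0.001] F [ 0.7  1.3 -0.6]
```

>>> jog_arm:
  steps:
    - {"tx":-2,"ty":0.7,"tz":2,"rx":0,"ry":0,"rz":0}
    - {"tx":-3.4,"ty":1,"tz":5,"rx":0,"ry":0,"rz":0}
    - {"tx":-3.4,"ty":1,"tz":8,"rx":0,"ry":0,"rz":0}
    - {"tx":-3.4,"ty":1,"tz":11,"rx":0,"ry":0,"rz":0}
    - {"tx":-3.4,"ty":1,"tz":11,"rx":0,"ry":0,"rz":0}

```text
t: 1.6
tcp_pos: [0.393, 0.021, 0.1377]
eef_rot: [[0.069, 0.998, -0.007], [0.998, -0.069, 0.002], [0.001, -0.007, -1.0]]
wrist_force: [0.2, -0.7, 0.7]
finger_gap: 0.06
```

Run:
```python
from h import *
from rig import *
go(.399,.0172,.04,86.07)
s=get_state();c=read_camera("wrist")
T=np.eye(4);T[:3,:3]=s["eef_rot"];T[:3,3]=s["tcp_pos"]
w=cloud(c,T@c["mount"]);z=w[...,2]
print(c["mount"].round(3))
m=(z>.05)&(z<.068)&(abs(w[...,1])<.15)&(w[...,0]<.6)
m=m&(w[...,0]>.42)
print(m.sum());
if m.sum()>50:
    print(rect(w[m][:,:2]))
cv2.imwrite("pics/w1.png",c["color"][:,:,::-1])
c=read_camera("top");cv2.imwrite("pics/t1.png",cv2.resize(c["color"][150:300,150:360],None,fx=3.8,fy=3.8)[:,:,::-1])
```

```text
t 1.6 shift cm [-0.35  0.69  9.76] rot [-0.007 -0.001 -0.001] F [ 0.2 -0.7  0.7]
[[ 1.    -0.001 -0.    -0.001]
 [ 0.001  0.947  0.322 -0.082]
 [-0.    -0.322  0.947 -0.123]
 [ 0.     0.     0.     1.   ]]
12159
((482.8512268066406, -40.81761932373047), (220.55975341796875, 85.76805114746094), 85.58870697021484)
```

View pics/w1.png

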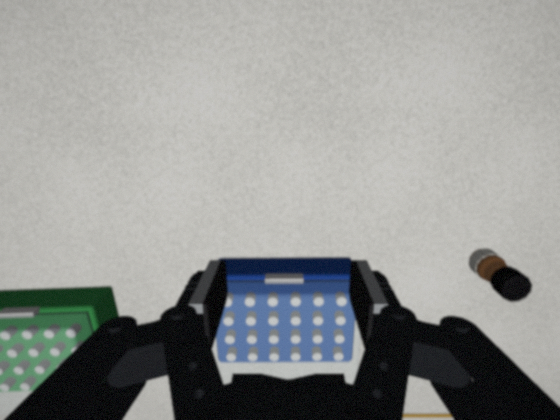

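View pics/t1.png

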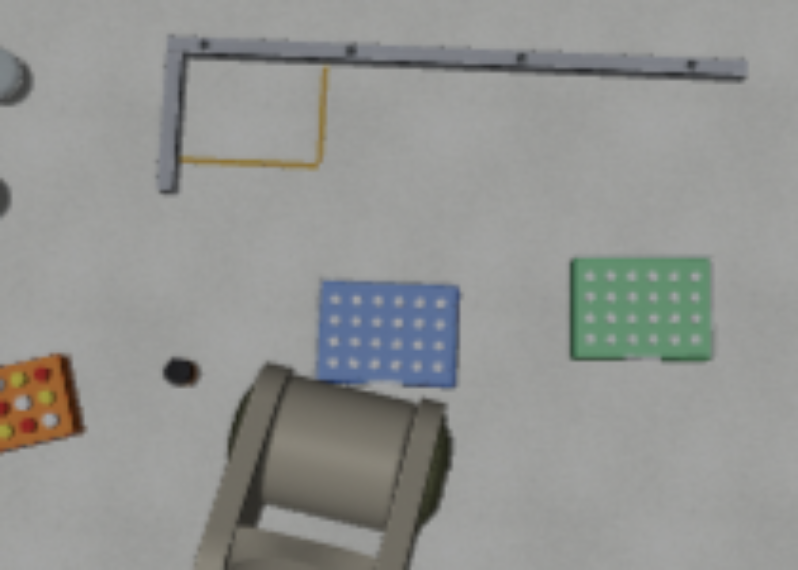

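The wrist view has the blue box centred between the fingers, columns 218–355, with the green box lower left and the vial at (500,275). The fingers are on the robot's side of the box, so I'll go down and start pushing.

>>> jog_arm:
  steps:
    - {"tx":-0.2,"ty":0,"tz":3,"rx":0,"ry":0,"rz":0}
    - {"tx":-0.3,"ty":0,"tz":6,"rx":0,"ry":0,"rz":0}
    - {"tx":-0.3,"ty":0,"tz":8,"rx":0,"ry":0,"rz":0}
    - {"tx":-0.3,"ty":0,"tz":9.8,"rx":0,"ry":0,"rz":0}
    - {"tx":-0.3,"ty":0,"tz":9.8,"rx":0,"ry":0,"rz":0}

```text
t: 2.2
tcp_pos: [0.3948, 0.0177, 0.0423]
eef_rot: [[0.068, 0.998, -0.001], [0.998, -0.068, 0.0], [0.0, -0.001, -1.0]]
wrist_force: [0.3, 0.3, 0.8]
finger_gap: 0.0599
```

Run:
```python
from h import *
from rig import *
p=fromgf(-.044-.011,-.1353);print(p);go(p[0],p[1],.035,86.07)
```

```text
[0.62935618 0.00128773]
t 2.2 shift cm [-0.03 23.51  0.7 ] rot [-0.001 -0.     0.   ] F [0.3 0.3 0.8]
```

>>> jog_arm:
  steps:
    - {"tx":0,"ty":1,"tz":0.5,"rx":0,"ry":0,"rz":0}
    - {"tx":0,"ty":2,"tz":0.7,"rx":0,"ry":0,"rz":0}
    - {"tx":0,"ty":3,"tz":0.7,"rx":0,"ry":0,"rz":0}
    - {"tx":0,"ty":4,"tz":0.7,"rx":0,"ry":0,"rz":0}
    - {"tx":0,"ty":5,"tz":0.7,"rx":0,"ry":0,"rz":0}

```text
t: 2.7
tcp_pos: [0.4454, 0.0142, 0.0356]
eef_rot: [[0.069, 0.998, -0.0], [0.998, -0.069, 0.0], [-0.0, -0.0, -1.0]]
wrist_force: [-3.2, 1.0, 2.0]
finger_gap: 0.0595
```

>>> jog_arm:
  steps:
    - {"tx":0,"ty":1,"tz":0,"rx":0,"ry":0,"rz":0}
    - {"tx":0,"ty":2,"tz":0,"rx":0,"ry":0,"rz":0}
    - {"tx":0,"ty":3,"tz":0,"rx":0,"ry":0,"rz":0}
    - {"tx":0,"ty":4,"tz":0,"rx":0,"ry":0,"rz":0}
    - {"tx":0,"ty":5,"tz":0,"rx":0,"ry":0,"rz":0}

```text
t: 3.2
tcp_pos: [0.4952, 0.0108, 0.0353]
eef_rot: [[0.069, 0.998, -0.0], [0.998, -0.069, 0.0], [-0.0, -0.0, -1.0]]
wrist_force: [-4.2, -0.2, 4.3]
finger_gap: 0.0595
```

```bash
cat > look.py <<'E'
import sys
from h import *
from rig import *
n=sys.argv[1]
go(.629,.001,.035,86.07)
for nm in("top","scene"):
    c=read_camera(nm);w=cloud(c);z=w[...,2];hsv=cv2.cvtColor(c["color"],cv2.COLOR_RGB2HSV)
    m=cv2.inRange(hsv,(100,80,40),(125,255,255));m=cv2.morphologyEx(m,cv2.MORPH_CLOSE,np.ones((7,7)))
    m[~((z>.05)&(z<.07)&(w[...,0]>.4)&(w[...,0]<.8)&(abs(w[...,1])<.3))]=0
    k,l,s,ce=cv2.connectedComponentsWithStats(m)
    i=1+np.argmax(s[1:,4]);q=w[l==i][:,:2];r=rect(q)
    print(nm,s[i],[np.round(a,1) for a in r],"gf mm",(togf(np.array(r[0])/1000)*1000).round(1))
    cr=c["color"][130:300,150:360] if nm=="top" else c["color"][140:300,160:430]
    k=3.5 if nm=="top" else 2.9
    cv2.imwrite(f"pics/{nm}_{n}.png",cv2.resize(cr,None,fx=k,fy=k)[:,:,::-1])
E
python3 look.py 2
```

```text
t 3.2 shift cm [-0.05 13.41  0.03] rot [-0.  0. -0.] F [-4.2 -0.2  4.3]
top [236 206  36  13 340] [array([570.1,   4.4]), array([113.5,  36.7]), np.float64(85.2)] gf mm [-114.4 -136.3]
scene [ 284  184   50   29 1025] [array([562.9,   5.9]), array([115.7,  67.9]), np.float64(88.2)] gf mm [-121.6 -135.2]
```

View pics/scene_2.png

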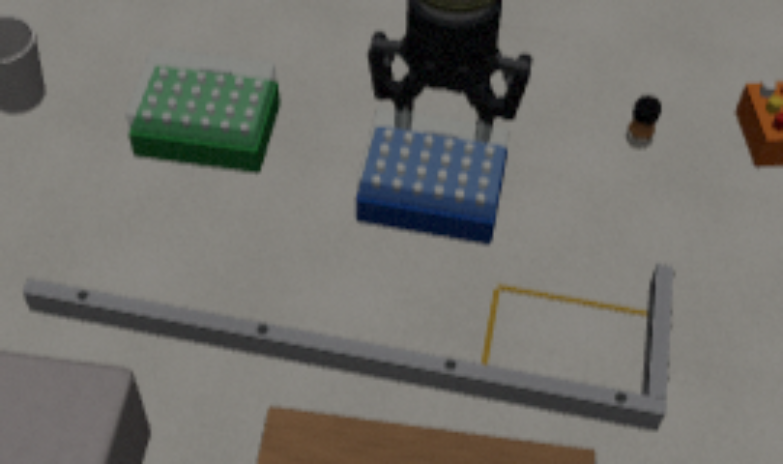

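The box slides flat and square in front of both fingers, with its centre at about crop (435,180). I'll keep pushing.

>>> jog_arm:
  steps:
    - {"tx":0,"ty":1.2,"tz":0,"rx":0,"ry":0,"rz":0}
    - {"tx":0,"ty":2.4,"tz":0,"rx":0,"ry":0,"rz":0}
    - {"tx":0,"ty":3.6,"tz":0,"rx":0,"ry":0,"rz":0}
    - {"tx":0,"ty":4.8,"tz":0,"rx":0,"ry":0,"rz":0}
    - {"tx":0,"ty":6,"tz":0,"rx":0,"ry":0,"rz":0}

```text
t: 3.8
tcp_pos: [0.5545, 0.0067, 0.0352]
eef_rot: [[0.069, 0.998, -0.001], [0.998, -0.069, 0.0], [0.0, -0.001, -1.0]]
wrist_force: [-2.9, -0.4, 2.7]
finger_gap: 0.0598
```

>>> jog_arm:
  steps:
    - {"tx":0,"ty":1.2,"tz":0,"rx":0,"ry":0,"rz":0}
    - {"tx":0,"ty":2.4,"tz":0,"rx":0,"ry":0,"rz":0}
    - {"tx":0,"ty":3.6,"tz":0,"rx":0,"ry":0,"rz":0}
    - {"tx":0,"ty":4.8,"tz":0,"rx":0,"ry":0,"rz":0}
    - {"tx":0,"ty":5.6,"tz":0,"rx":0,"ry":0,"rz":0}

```text
t: 4.3
tcp_pos: [0.6106, 0.0028, 0.0353]
eef_rot: [[0.069, 0.998, -0.0], [0.998, -0.069, 0.0], [-0.0, -0.0, -1.0]]
wrist_force: [-4.4, 0.1, 2.9]
finger_gap: 0.0599
```

```bash
python3 look.py 3
```

```text
t 4.3 shift cm [-0.05  1.85  0.03] rot [-0.  0. -0.] F [-4.4  0.1  2.9]
top [244 172  29   4  62] [array([697.4, -13.9]), array([92.3,  9.3]), np.float64(82.7)] gf mm [  13.9 -145.8]
scene [ 273  218   55   35 1310] [array([675.6,  -1.4]), array([114.6,  69.6]), np.float64(85.4)] gf mm [  -8.7 -134.8]
```

View pics/scene_3.png

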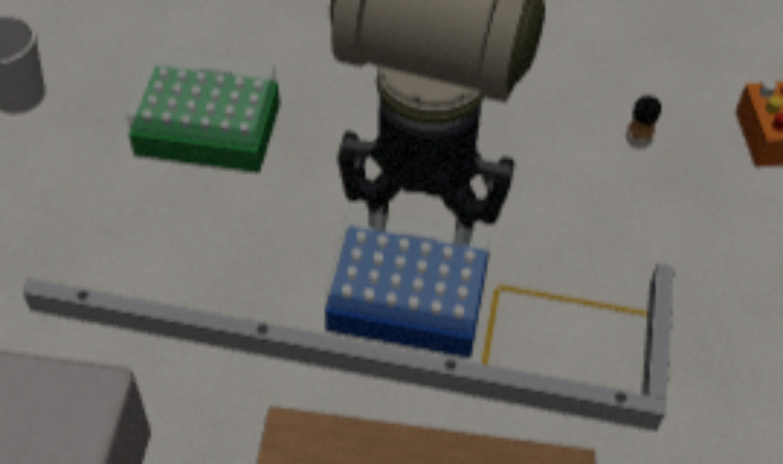

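The box is about 1–2 cm short of the fence and square to it. I'll cover the rest in small steps and watch the force.

>>> jog_arm:
  steps:
    - {"tx":0,"ty":0.3,"tz":0,"rx":0,"ry":0,"rz":0}
    - {"tx":0,"ty":0.6,"tz":0,"rx":0,"ry":0,"rz":0}
    - {"tx":0,"ty":0.9,"tz":0,"rx":0,"ry":0,"rz":0}
    - {"tx":0,"ty":1.1,"tz":0,"rx":0,"ry":0,"rz":0}
    - {"tx":0,"ty":1.3,"tz":0,"rx":0,"ry":0,"rz":0}

```text
t: 4.9
tcp_pos: [0.6232, 0.0019, 0.0352]
eef_rot: [[0.069, 0.998, -0.0], [0.998, -0.069, 0.0], [-0.0, -0.0, -1.0]]
wrist_force: [-1.2, 1.1, 0.4]
finger_gap: 0.0595
```

>>> jog_arm:
  steps:
    - {"tx":0,"ty":0.1,"tz":0,"rx":0,"ry":0,"rz":0}
    - {"tx":0,"ty":0.2,"tz":0,"rx":0,"ry":0,"rz":0}
    - {"tx":0,"ty":0.3,"tz":0,"rx":0,"ry":0,"rz":0}

```text
t: 5.2
tcp_pos: [0.6262, 0.0018, 0.0353]
eef_rot: [[0.069, 0.998, -0.0], [0.998, -0.069, 0.0], [0.0, -0.0, -1.0]]
wrist_force: [-1.4, -0.7, -0.2]
finger_gap: 0.0602
```

>>> jog_arm:
  steps:
    - {"tx":0,"ty":0.1,"tz":0,"rx":0,"ry":0,"rz":0}
    - {"tx":0,"ty":0.2,"tz":0,"rx":0,"ry":0,"rz":0}
    - {"tx":0,"ty":0.3,"tz":0,"rx":0,"ry":0,"rz":0}

```text
t: 5.5
tcp_pos: [0.6292, 0.0015, 0.0353]
eef_rot: [[0.069, 0.998, -0.0], [0.998, -0.069, 0.0], [0.0, -0.0, -1.0]]
wrist_force: [-1.6, -0.5, 0.1]
finger_gap: 0.0597
```

```bash
python3 look.py 4
```

```text
t 5.5 shift cm [-0.05 -0.02  0.03] rot [-0. -0. -0.] F [-1.6 -0.5  0.1]
top [248 166  26   3  42] [array([716.4, -21.9]), array([82.3,  7.1]), np.float64(84.6)] gf mm [  33.4 -152.5]
scene [ 272  224   55   36 1367] [array([692.8,  -2.1]), array([113.1,  70.5]), np.float64(85.9)] gf mm [   8.5 -134.3]
```

View pics/scene_4.png

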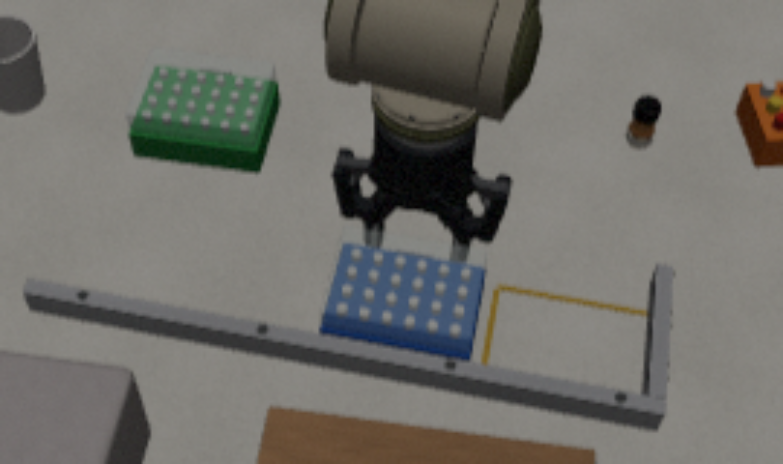

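>>> jog_arm:
  steps:
    - {"tx":0,"ty":0.1,"tz":0,"rx":0,"ry":0,"rz":0}
    - {"tx":0,"ty":0.2,"tz":0,"rx":0,"ry":0,"rz":0}

```text
t: 5.8
tcp_pos: [0.6296, 0.0015, 0.0353]
eef_rot: [[0.068, 0.998, -0.005], [0.998, -0.068, 0.0], [-0.0, -0.005, -1.0]]
wrist_force: [-17.1, -0.6, 10.9]
finger_gap: 0.0603
```

>>> jog_arm:
  steps:
    - {"tx":0,"ty":0.1,"tz":0,"rx":0,"ry":0,"rz":0}
    - {"tx":0,"ty":0.2,"tz":0,"rx":0,"ry":0,"rz":0}

```text
t: 6.0
tcp_pos: [0.6295, 0.0015, 0.0354]
eef_rot: [[0.068, 0.998, -0.011], [0.998, -0.068, 0.001], [-0.0, -0.011, -1.0]]
wrist_force: [-31.3, -1.4, 19.9]
finger_gap: 0.0598
```

Contact: at the fence the force rises to about 30 N with no further motion. I'll back off, lift, turn and go round to the right end.

>>> jog_arm:
  steps:
    - {"tx":0,"ty":-1,"tz":0,"rx":0,"ry":0,"rz":0}
    - {"tx":0,"ty":-3,"tz":0,"rx":0,"ry":0,"rz":0}
    - {"tx":0,"ty":-5,"tz":-3,"rx":0,"ry":0,"rz":0}
    - {"tx":0,"ty":-5,"tz":-7,"rx":0,"ry":0,"rz":0}
    - {"tx":0,"ty":-5,"tz":-12,"rx":0,"ry":0,"rz":0}
  hand: 0.5

```text
t: 6.5
tcp_pos: [0.5823, 0.0048, 0.1558]
eef_rot: [[0.069, 0.998, -0.002], [0.998, -0.069, 0.001], [0.0, -0.002, -1.0]]
wrist_force: [0.5, 0.4, 0.8]
finger_gap: 0.0428
```

Run:
```python
from h import *
p=fromgf(-.005,-.24);print(p);go(p[0],p[1],.16,-3.93)
```

```text
[ 0.67206272 -0.10659296]
t 6.5 shift cm [-10.49   9.72  -0.45] rot [-0.002  0.002  1.57 ] F [0.5 0.4 0.8]
```

>>> jog_arm:
  steps:
    - {"tx":-2,"ty":2,"tz":0,"rx":0,"ry":0,"rz":0.14}
    - {"tx":-4,"ty":4,"tz":0,"rx":0,"ry":0,"rz":0.28}
    - {"tx":-6,"ty":6,"tz":0,"rx":0,"ry":0,"rz":0.42}
    - {"tx":-8,"ty":8,"tz":0,"rx":0,"ry":0,"rz":0.56}
    - {"tx":-10.5,"ty":9.4,"tz":0,"rx":0,"ry":0,"rz":0.7}

```text
t: 7.0
tcp_pos: [0.6709, -0.1071, 0.1553]
eef_rot: [[0.699, 0.715, 0.001], [0.715, -0.699, -0.0], [0.001, 0.001, -1.0]]
wrist_force: [0.2, 0.5, -0.6]
finger_gap: 0.0428
```

>>> jog_arm:
  steps:
    - {"tx":0,"ty":0,"tz":0,"rx":0,"ry":0,"rz":0.14}
    - {"tx":0,"ty":0,"tz":0,"rx":0,"ry":0,"rz":0.28}
    - {"tx":0,"ty":0,"tz":0,"rx":0,"ry":0,"rz":0.42}
    - {"tx":0,"ty":0,"tz":0,"rx":0,"ry":0,"rz":0.56}
    - {"tx":0,"ty":0,"tz":0,"rx":0,"ry":0,"rz":0.7}

```text
t: 7.5
tcp_pos: [0.67, -0.1066, 0.1553]
eef_rot: [[0.995, 0.096, 0.001], [0.096, -0.995, -0.0], [0.001, 0.0, -1.0]]
wrist_force: [-0.2, -1.0, -0.2]
finger_gap: 0.0425
```

```bash
python3 look.py 5;  python3 - <<'E'
from h import *
p=fromgf(-.005,-.24);print(p);go(p[0],p[1],.16,-3.93)
E
```

```text
t 7.5 shift cm [ -3.05 -11.11  12.03] rot [ 1.000e-03 -0.000e+00 -1.406e+00] F [-0.2 -1.  -0.2]
top [237 166  20  25 368] [array([682.6,  24.8]), array([59.3, 81.1]), np.float64(85.4)] gf mm [  -3.5 -108.2]
scene [ 272  224   55   36 1361] [array([693.4,  -2.2]), array([113.4,  69.6]), np.float64(86.4)] gf mm [   9.2 -134.4]
[ 0.67206272 -0.10659296]
t 7.6 shift cm [ 0.21  0.02 -0.46] rot [ 0.    -0.     0.169] F [0.3 1.2 0.6]
```

View pics/scene_5.png

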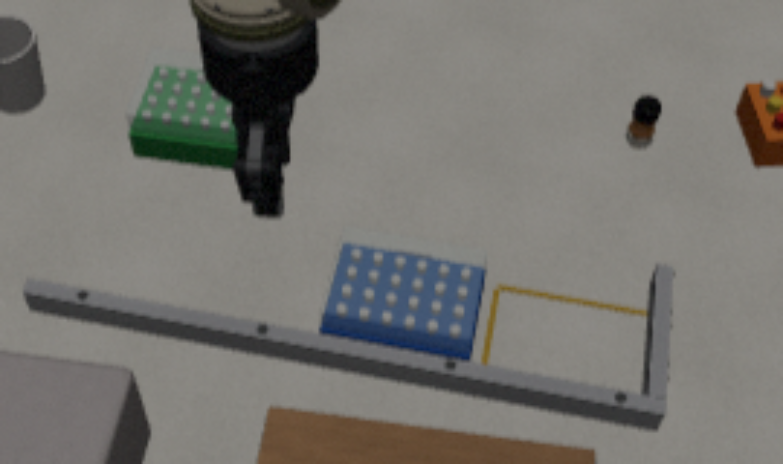

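The box is flush against the fence, and the hand is at about (265,190), clear on its right. I'll finish the turn and go down.

>>> jog_arm:
  steps:
    - {"tx":0.2,"ty":0,"tz":3,"rx":0,"ry":0,"rz":0.14}
    - {"tx":0.2,"ty":0,"tz":6,"rx":0,"ry":0,"rz":0.169}
    - {"tx":0.2,"ty":0,"tz":8,"rx":0,"ry":0,"rz":0.169}
    - {"tx":0.2,"ty":0,"tz":8,"rx":0,"ry":0,"rz":0.169}

```text
t: 8.0
tcp_pos: [0.6705, -0.1059, 0.0722]
eef_rot: [[0.998, -0.064, -0.005], [-0.064, -0.998, 0.002], [-0.005, -0.001, -1.0]]
wrist_force: [0.6, 1.0, 0.5]
finger_gap: 0.043
```

Run:
```python
from h import *
from rig import *
p=fromgf(-.005,-.24);go(p[0],p[1],.035,-3.93)
p=fromgf(-.005,-.071);go(p[0],p[1],.035,-3.93)
c=read_camera("scene");cv2.imwrite("pics/s6.png",cv2.resize(c["color"][140:300,160:430],None,fx=2.9,fy=2.9)[:,:,::-1])
```

```text
t 8.0 shift cm [0.18 0.07 3.72] rot [-0.001  0.005  0.005] F [0.6 1.  0.5]
t 8.0 shift cm [  0.27 -16.83   3.74] rot [-0.001  0.005  0.005] F [0.6 1.  0.5]
```

View pics/s6.png

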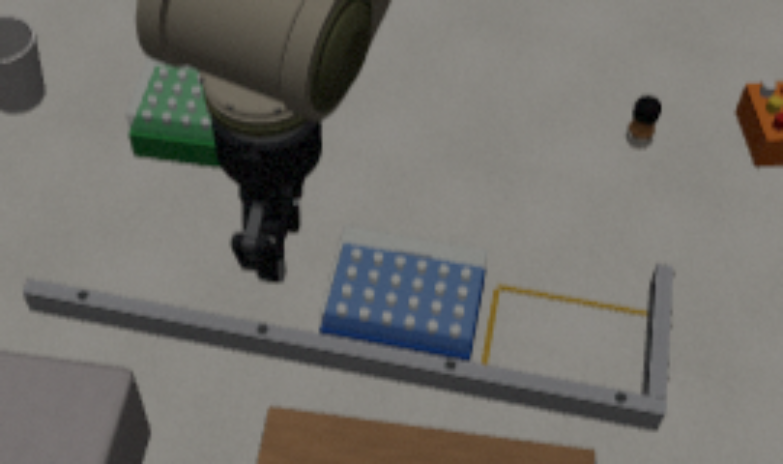

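>>> jog_arm:
  steps:
    - {"tx":0,"ty":0,"tz":2,"rx":0,"ry":0,"rz":0}
    - {"tx":0,"ty":0,"tz":3.7,"rx":0,"ry":0,"rz":0}
    - {"tx":0,"ty":-1,"tz":3.7,"rx":0,"ry":0,"rz":0}
    - {"tx":0,"ty":-2,"tz":3.7,"rx":0,"ry":0,"rz":0}
    - {"tx":0,"ty":-3,"tz":3.7,"rx":0,"ry":0,"rz":0}

```text
t: 8.55
tcp_pos: [0.6744, -0.0753, 0.0396]
eef_rot: [[0.998, -0.066, 0.002], [-0.066, -0.998, -0.0], [0.002, 0.0, -1.0]]
wrist_force: [-0.7, 0.2, -0.0]
finger_gap: 0.0427
```

>>> jog_arm:
  steps:
    - {"tx":0,"ty":-1,"tz":0,"rx":0,"ry":0,"rz":0}
    - {"tx":0,"ty":-2,"tz":0,"rx":0,"ry":0,"rz":0}
    - {"tx":0,"ty":-3,"tz":0,"rx":0,"ry":0,"rz":0}
    - {"tx":0,"ty":-4,"tz":0,"rx":0,"ry":0,"rz":0}
    - {"tx":0,"ty":-5,"tz":0,"rx":0,"ry":0,"rz":0}

```text
t: 9.05
tcp_pos: [0.6773, -0.0259, 0.0385]
eef_rot: [[0.998, -0.067, 0.0], [-0.067, -0.998, -0.0], [0.0, 0.0, -1.0]]
wrist_force: [-0.9, -3.5, 3.1]
finger_gap: 0.0426
```

```bash
python3 look.py 7
python3 - <<'E'
from h import *
p=fromgf(-.005,-.071);go(p[0],p[1],.035,-3.93)
E
```

```text
t 9.05 shift cm [-5.   -2.36  0.35] rot [ 1.000e-03 -0.000e+00 -1.569e+00] F [-0.9 -3.5  3.1]
top [223 165  10  25 133] [array([687. ,  90.7]), array([22.4, 83. ]), np.float64(77.9)] gf mm [ -3.6 -42.2]
scene [ 292  228   56   36 1410] [array([695.2,  44.3]), array([115.3,  71. ]), np.float64(86.9)] gf mm [  7.7 -87.9]
t 9.15 shift cm [ 0.07 -8.7   0.34] rot [-0.001 -0.     0.003] F [0.8 1.1 1.5]
```

View pics/scene_7.png

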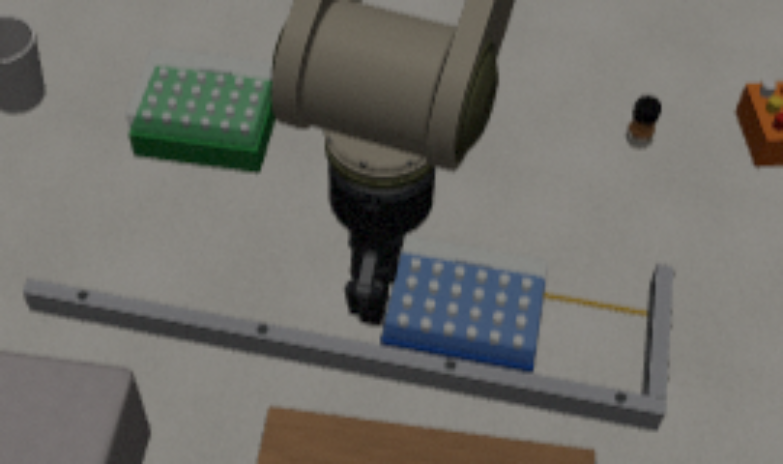

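The box is sliding along the fence, still flush, with about 9 cm left to the stop.

>>> jog_arm:
  steps:
    - {"tx":0,"ty":-1,"tz":0,"rx":0,"ry":0,"rz":0}
    - {"tx":0,"ty":-2,"tz":0,"rx":0,"ry":0,"rz":0}
    - {"tx":0,"ty":-3,"tz":0,"rx":0,"ry":0,"rz":0}
    - {"tx":0,"ty":-4,"tz":0,"rx":0,"ry":0,"rz":0}
    - {"tx":0,"ty":-5,"tz":0,"rx":0,"ry":0,"rz":0}

```text
t: 9.65
tcp_pos: [0.6805, 0.0244, 0.0381]
eef_rot: [[0.998, -0.067, -0.0], [-0.067, -0.998, 0.0], [-0.0, -0.0, -1.0]]
wrist_force: [-0.5, -1.3, 1.1]
finger_gap: 0.0429
```

>>> jog_arm:
  steps:
    - {"tx":0,"ty":-0.8,"tz":0,"rx":0,"ry":0,"rz":0}
    - {"tx":0,"ty":-1.4,"tz":0,"rx":0,"ry":0,"rz":0}
    - {"tx":0,"ty":-1.9,"tz":0,"rx":0,"ry":0,"rz":0}
    - {"tx":0,"ty":-2.3,"tz":0,"rx":0,"ry":0,"rz":0}
    - {"tx":0,"ty":-2.6,"tz":0,"rx":0,"ry":0,"rz":0}

```text
t: 10.15
tcp_pos: [0.6822, 0.0495, 0.0382]
eef_rot: [[0.998, -0.067, -0.0], [-0.067, -0.998, 0.0], [-0.0, 0.0, -1.0]]
wrist_force: [-0.7, -2.1, 1.0]
finger_gap: 0.0425
```

>>> jog_arm:
  steps:
    - {"tx":0,"ty":-0.2,"tz":0,"rx":0,"ry":0,"rz":0}
    - {"tx":0,"ty":-0.4,"tz":0,"rx":0,"ry":0,"rz":0}

```text
t: 10.35
tcp_pos: [0.6825, 0.0533, 0.0382]
eef_rot: [[0.998, -0.067, -0.0], [-0.067, -0.998, -0.0], [-0.0, 0.0, -1.0]]
wrist_force: [-0.7, -0.3, 0.1]
finger_gap: 0.0424
```

```bash
python3 look.py 8
python3 - <<'E'
from h import *
p=fromgf(-.005,-.071);go(p[0],p[1],.035,-3.93)
E
```

```text
t 10.35 shift cm [-4.99  5.58  0.33] rot [-0.     0.    -1.569] F [-0.7 -0.3  0.1]
top [200 165   4  18  38] [array([699.9, 173.8]), array([10.2, 57.2]), np.float64(86.3)] gf mm [ 3.6 41.7]
scene [ 327  234   54   35 1418] [array([700. , 120.2]), array([113.6,  69.8]), np.float64(87.9)] gf mm [  7.3 -11.9]
t 10.45 shift cm [ 0.06 -0.86  0.33] rot [-0.     0.     0.002] F [-0.7 -0.7  1.2]
```

View pics/scene_8.png

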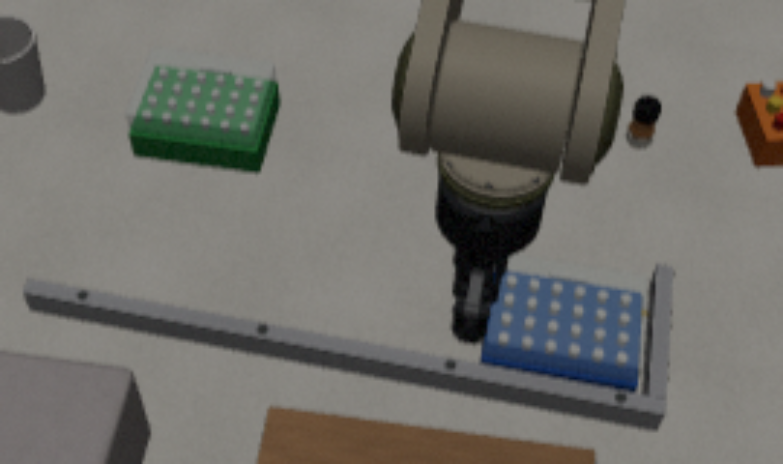

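The box is about 1 cm from the end stop, so I'll finish in small steps.

>>> jog_arm:
  steps:
    - {"tx":0,"ty":-0.2,"tz":0,"rx":0,"ry":0,"rz":0}
    - {"tx":0,"ty":-0.4,"tz":0,"rx":0,"ry":0,"rz":0}
    - {"tx":0,"ty":-0.6,"tz":0,"rx":0,"ry":0,"rz":0}

```text
t: 10.75
tcp_pos: [0.6829, 0.0594, 0.0383]
eef_rot: [[0.998, -0.067, 0.0], [-0.067, -0.998, -0.0], [0.0, 0.0, -1.0]]
wrist_force: [-0.3, -1.9, 0.7]
finger_gap: 0.0427
```

>>> jog_arm:
  steps:
    - {"tx":0,"ty":-0.1,"tz":0,"rx":0,"ry":0,"rz":0}
    - {"tx":0,"ty":-0.2,"tz":0,"rx":0,"ry":0,"rz":0}
    - {"tx":0,"ty":-0.3,"tz":0,"rx":0,"ry":0,"rz":0}

```text
t: 11.05
tcp_pos: [0.683, 0.062, 0.0383]
eef_rot: [[0.998, -0.067, -0.001], [-0.067, -0.998, -0.001], [-0.001, 0.001, -1.0]]
wrist_force: [-3.3, -5.4, 1.4]
finger_gap: 0.0426
```

>>> jog_arm:
  steps:
    - {"tx":0,"ty":-0.1,"tz":0,"rx":0,"ry":0,"rz":0}
    - {"tx":0,"ty":-0.2,"tz":0,"rx":0,"ry":0,"rz":0}

```text
t: 11.25
tcp_pos: [0.6825, 0.0625, 0.0383]
eef_rot: [[0.998, -0.066, -0.003], [-0.066, -0.998, -0.003], [-0.003, 0.003, -1.0]]
wrist_force: [-7.8, -13.2, 4.9]
finger_gap: 0.0431
```

>>> jog_arm:
  steps:
    - {"tx":0,"ty":-0.1,"tz":0,"rx":0,"ry":0,"rz":0}
    - {"tx":0,"ty":-0.2,"tz":0,"rx":0,"ry":0,"rz":0}

```text
t: 11.45
tcp_pos: [0.6821, 0.0628, 0.0383]
eef_rot: [[0.998, -0.066, -0.005], [-0.066, -0.998, -0.006], [-0.004, 0.006, -1.0]]
wrist_force: [-12.6, -22.3, 6.5]
finger_gap: 0.043
```

```bash
python3 look.py 9
python3 - <<'E'
from h import *
p=fromgf(-.005,-.071);go(p[0],p[1],.035,-3.93)
E
```

```text
t 11.45 shift cm [-4.89  6.52  0.39] rot [ 1.000e-03  8.000e-03 -1.569e+00] F [-12.6 -22.3   6.5]
top [197 165   3  12  14] [array([709.9, 184.6]), array([ 3.7, 37.7]), np.float64(80.9)] gf mm [12.8 53.1]
scene [ 331  234   54   36 1402] [array([700.6, 129.9]), array([113.6,  70.2]), np.float64(85.9)] gf mm [ 7.2 -2.1]
t 11.55 shift cm [0.16 0.07 0.33] rot [0.006 0.004 0.002] F [-11.4 -18.    5.3]
```

View pics/scene_9.png

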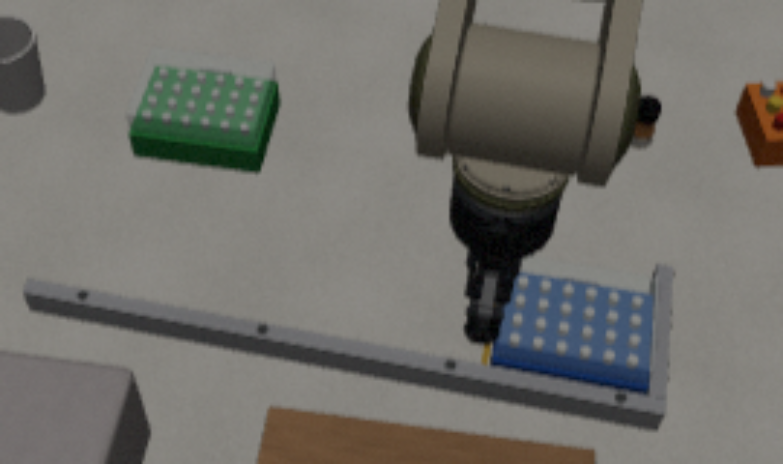

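The box now sits against both the end stop and the fence. I'll pull straight back to the right and then lift.

>>> jog_arm:
  steps:
    - {"tx":0,"ty":0.8,"tz":0,"rx":0,"ry":0,"rz":0}
    - {"tx":0,"ty":2.5,"tz":0,"rx":0,"ry":0,"rz":0}
    - {"tx":0,"ty":5,"tz":0,"rx":0,"ry":0,"rz":0}
    - {"tx":0,"ty":5,"tz":-5,"rx":0,"ry":0,"rz":0}
    - {"tx":0,"ty":5,"tz":-10,"rx":0,"ry":0,"rz":0}

```text
t: 12.05
tcp_pos: [0.6794, 0.015, 0.1384]
eef_rot: [[0.998, -0.069, -0.003], [-0.069, -0.998, 0.001], [-0.003, -0.001, -1.0]]
wrist_force: [0.5, -0.0, 1.3]
finger_gap: 0.0429
```

>>> jog_arm:
  steps:
    - {"tx":-5,"ty":0,"tz":-2,"rx":0,"ry":0,"rz":0}
    - {"tx":-10,"ty":0,"tz":-4,"rx":0,"ry":0,"rz":0}
    - {"tx":-15,"ty":0,"tz":-6,"rx":0,"ry":0,"rz":0}
    - {"tx":-20,"ty":0,"tz":-6,"rx":0,"ry":0,"rz":0}
    - {"tx":-25,"ty":0,"tz":-6,"rx":0,"ry":0,"rz":0}

```text
t: 12.55
tcp_pos: [0.4397, 0.0322, 0.1987]
eef_rot: [[0.998, -0.067, 0.002], [-0.067, -0.998, -0.0], [0.002, -0.0, -1.0]]
wrist_force: [0.9, -0.8, 0.9]
finger_gap: 0.0427
```

```bash
python3 look.py 10
python3 - <<'E'
from h import *
from rig import *
print(get_state()["tcp_pos"])
for nm in("top","scene"):
    c=read_camera(nm);w=cloud(c);z=w[...,2]
    m=(z>.05)&(z<.07)&(w[...,0]>.62)&(w[...,0]<.76)&(abs(w[...,1]-.13)<.09)
    r=rect(w[m][:,:2]);print(nm,r,togf(np.array(r[0])/1000)*1000)
    m=(z>.05)&(z<.07)&(w[...,0]>.44)&(w[...,0]<.57)&(abs(w[...,1]+.207)<.09)
    print("green",rect(w[m][:,:2]))
E
```

```text
t 12.55 shift cm [19.06  1.84 16.42] rot [ 0.002 -0.002 -1.569] F [ 0.9 -0.8  0.9]
top [196 165  36  25 845] [array([687.8, 131.8]), array([114.6,  80.7]), np.float64(87.8)] gf mm [-5.7 -1.1]
scene [ 331  234   54   36 1448] [array([700.4, 129.2]), array([114.2,  69.9]), np.float64(86.6)] gf mm [ 7.1 -2.8]
[0.43576538 0.03322847 0.19740855]
top ((691.0994873046875, 134.09556579589844), (118.78858184814453, 86.86341094970703), 86.96426391601562) [-2.50422432  1.42728833]
green ((505.6651611328125, -206.73348999023438), (116.3460464477539, 84.40773010253906), 88.2863540649414)
scene ((691.367431640625, 131.81863403320312), (118.2696533203125, 89.40939331054688), 86.57923126220703) [-2.08085445 -0.82592502]
green ((505.3930969238281, -208.6919403076172), (118.22051239013672, 88.53364562988281), 88.45072937011719)
```

View pics/top_10.png

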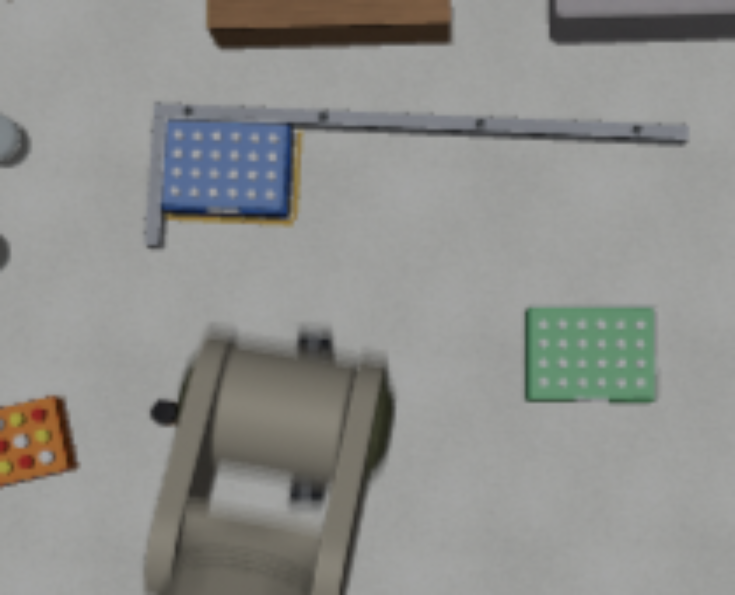

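View pics/scene_10.png

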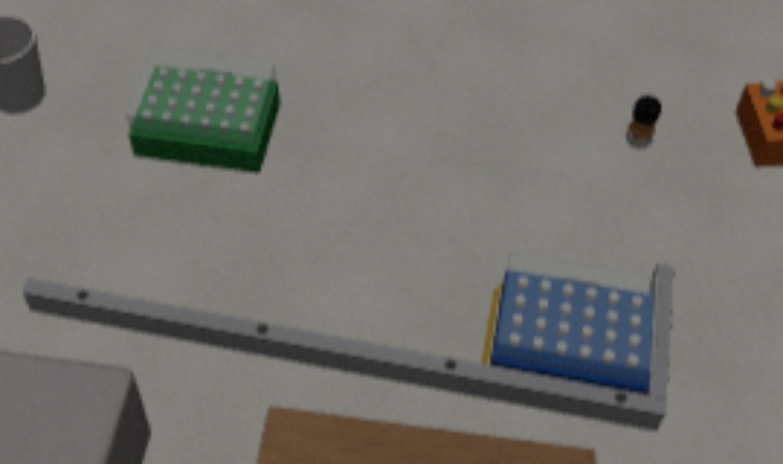

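The box is inside the corner and the hand is clear. Both views put it about 2 mm off the fence and within about 1.5 mm along it, with a yaw error of about 0.01 rad. There's plenty of time, so I'll do one gentle nudge towards the fence for margin.

Run:
```python
from h import *
p=fromgf(-.10,-.004);print(p);go(p[0],p[1],.16,86.07)
```

```text
[0.593461   0.13536317]
t 12.75 shift cm [ 14.47 -11.33   3.91] rot [ 0.002 -0.002 -1.57 ] F [ 0.9 -0.7 -0.5]
```

>>> jog_arm:
  steps:
    - {"tx":3,"ty":-2.4,"tz":0,"rx":0,"ry":0,"rz":-0.14}
    - {"tx":6,"ty":-4.8,"tz":0,"rx":0,"ry":0,"rz":-0.28}
    - {"tx":9,"ty":-7.2,"tz":0,"rx":0,"ry":0,"rz":-0.42}
    - {"tx":12,"ty":-9.6,"tz":0,"rx":0,"ry":0,"rz":-0.56}
    - {"tx":14.2,"ty":-11.3,"tz":0,"rx":0,"ry":0,"rz":-0.7}

```text
t: 13.25
tcp_pos: [0.5935, 0.1368, 0.1975]
eef_rot: [[0.803, 0.597, 0.001], [0.597, -0.803, 0.0], [0.001, 0.0, -1.0]]
wrist_force: [0.1, -0.0, 0.0]
finger_gap: 0.0427
```

>>> jog_arm:
  steps:
    - {"tx":0,"ty":0,"tz":0,"rx":0,"ry":0,"rz":-0.14}
    - {"tx":0,"ty":0,"tz":0,"rx":0,"ry":0,"rz":-0.28}
    - {"tx":0,"ty":0,"tz":0,"rx":0,"ry":0,"rz":-0.42}
    - {"tx":0,"ty":0,"tz":0,"rx":0,"ry":0,"rz":-0.56}
    - {"tx":0,"ty":0,"tz":0,"rx":0,"ry":0,"rz":-0.7}

```text
t: 13.75
tcp_pos: [0.5921, 0.1354, 0.1977]
eef_rot: [[0.23, 0.973, 0.001], [0.973, -0.23, 0.0], [0.0, 0.001, -1.0]]
wrist_force: [0.9, -0.6, 0.5]
finger_gap: 0.0426
```

Run:
```python
from h import *
p=fromgf(-.10,-.004);print(p);go(p[0],p[1],.035,86.07)
```

```text
[0.593461   0.13536317]
t 13.75 shift cm [ 0.02  0.12 16.27] rot [ 0.001 -0.    -0.164] F [ 0.9 -0.6  0.5]
```

>>> jog_arm:
  steps:
    - {"tx":0,"ty":0,"tz":3,"rx":0,"ry":0,"rz":-0.13}
    - {"tx":0,"ty":0,"tz":7,"rx":0,"ry":0,"rz":-0.164}
    - {"tx":0,"ty":0,"tz":11,"rx":0,"ry":0,"rz":-0.164}
    - {"tx":0,"ty":0,"tz":14,"rx":0,"ry":0,"rz":-0.164}
    - {"tx":0,"ty":0,"tz":16.2,"rx":0,"ry":0,"rz":-0.164}

```text
t: 14.25
tcp_pos: [0.5912, 0.1353, 0.0333]
eef_rot: [[0.074, 0.997, -0.002], [0.997, -0.074, 0.0], [0.0, -0.002, -1.0]]
wrist_force: [0.9, -0.1, 0.3]
finger_gap: 0.0424
```

Run:
```python
from h import *
p=fromgf(-.0548,-.004);print(p);go(p[0],p[1],.035,86.07)
```

```text
[0.63855471 0.13226527]
t 14.25 shift cm [ 0.04  4.74 -0.18] rot [-0.002 -0.    -0.006] F [ 0.9 -0.1  0.3]
```

>>> jog_arm:
  steps:
    - {"tx":0,"ty":1,"tz":-0.2,"rx":0,"ry":0,"rz":-0.005}
    - {"tx":0,"ty":2,"tz":-0.2,"rx":0,"ry":0,"rz":-0.005}
    - {"tx":0,"ty":3,"tz":-0.2,"rx":0,"ry":0,"rz":-0.005}
    - {"tx":0,"ty":3.7,"tz":-0.2,"rx":0,"ry":0,"rz":-0.005}
    - {"tx":0,"ty":4.1,"tz":-0.2,"rx":0,"ry":0,"rz":-0.005}

```text
t: 14.75
tcp_pos: [0.6327, 0.1324, 0.0376]
eef_rot: [[0.069, 0.998, 0.0], [0.998, -0.069, 0.0], [0.0, 0.0, -1.0]]
wrist_force: [-0.3, -0.6, 0.4]
finger_gap: 0.0426
```

>>> jog_arm:
  steps:
    - {"tx":0,"ty":0.1,"tz":0,"rx":0,"ry":0,"rz":0}
    - {"tx":0,"ty":0.2,"tz":0,"rx":0,"ry":0,"rz":0}
    - {"tx":0,"ty":0.3,"tz":0,"rx":0,"ry":0,"rz":0}

```text
t: 15.05
tcp_pos: [0.6345, 0.1325, 0.0381]
eef_rot: [[0.069, 0.998, -0.0], [0.998, -0.069, -0.0], [-0.0, -0.0, -1.0]]
wrist_force: [-0.7, 0.5, -0.5]
finger_gap: 0.0429
```

>>> jog_arm:
  steps:
    - {"tx":0,"ty":0.1,"tz":0,"rx":0,"ry":0,"rz":0}
    - {"tx":0,"ty":0.2,"tz":0,"rx":0,"ry":0,"rz":0}
    - {"tx":0,"ty":0.3,"tz":0,"rx":0,"ry":0,"rz":0}

```text
t: 15.35
tcp_pos: [0.6375, 0.1323, 0.0383]
eef_rot: [[0.069, 0.998, -0.0], [0.998, -0.069, 0.0], [-0.0, -0.0, -1.0]]
wrist_force: [-1.6, 0.4, 2.4]
finger_gap: 0.0426
```

>>> jog_arm:
  steps:
    - {"tx":0,"ty":0.1,"tz":0,"rx":0,"ry":0,"rz":0}
    - {"tx":0,"ty":0.2,"tz":0,"rx":0,"ry":0,"rz":0}

```text
t: 15.55
tcp_pos: [0.6385, 0.1323, 0.0383]
eef_rot: [[0.068, 0.998, -0.003], [0.998, -0.068, -0.0], [-0.0, -0.003, -1.0]]
wrist_force: [-12.8, 0.2, 9.0]
finger_gap: 0.0428
```

>>> jog_arm:
  steps:
    - {"tx":0,"ty":0.1,"tz":0,"rx":0,"ry":0,"rz":0}
    - {"tx":0,"ty":0.2,"tz":0,"rx":0,"ry":0,"rz":0}

```text
t: 15.75
tcp_pos: [0.6385, 0.1323, 0.0383]
eef_rot: [[0.068, 0.998, -0.009], [0.998, -0.068, -0.0], [-0.001, -0.009, -1.0]]
wrist_force: [-27.8, -1.2, 17.0]
finger_gap: 0.0432
```

The box is firm against the fence again, at the same TCP offset as before (−54.8 mm), so it's flush. I'll retract.

>>> jog_arm:
  steps:
    - {"tx":0,"ty":-1,"tz":0,"rx":0,"ry":0,"rz":0}
    - {"tx":0,"ty":-3,"tz":0,"rx":0,"ry":0,"rz":0}
    - {"tx":0,"ty":-5,"tz":0,"rx":0,"ry":0,"rz":0}
    - {"tx":0,"ty":-5,"tz":-5,"rx":0,"ry":0,"rz":0}
    - {"tx":0,"ty":-5,"tz":-10,"rx":0,"ry":0,"rz":0}

```text
t: 16.25
tcp_pos: [0.5908, 0.1354, 0.1387]
eef_rot: [[0.069, 0.998, -0.003], [0.998, -0.069, -0.0], [-0.0, -0.003, -1.0]]
wrist_force: [1.3, -0.2, 0.7]
finger_gap: 0.0428
```

>>> jog_arm:
  steps:
    - {"tx":-3,"ty":-4,"tz":-3,"rx":0,"ry":0,"rz":0}
    - {"tx":-6,"ty":-8,"tz":-6,"rx":0,"ry":0,"rz":0}
    - {"tx":-9,"ty":-12,"tz":-6,"rx":0,"ry":0,"rz":0}
    - {"tx":-12,"ty":-16,"tz":-6,"rx":0,"ry":0,"rz":0}
    - {"tx":-12,"ty":-18,"tz":-6,"rx":0,"ry":0,"rz":0}

```text
t: 16.75
tcp_pos: [0.4021, 0.0266, 0.1985]
eef_rot: [[0.07, 0.998, 0.001], [0.998, -0.07, -0.001], [-0.001, 0.001, -1.0]]
wrist_force: [0.9, 0.0, 0.5]
finger_gap: 0.0426
```

>>> jog_arm:
  steps:
    - {"tx":0,"ty":0,"tz":0,"rx":0,"ry":0,"rz":0}
    - {"tx":0,"ty":0,"tz":0,"rx":0,"ry":0,"rz":0}

```text
t: 16.95
tcp_pos: [0.4042, 0.0278, 0.1987]
eef_rot: [[0.069, 0.998, 0.002], [0.998, -0.069, -0.0], [-0.0, 0.002, -1.0]]
wrist_force: [0.7, 0.9, 0.8]
finger_gap: 0.0426
```

```bash
python3 look.py 11
python3 - <<'E'
from h import *
from rig import *
print(get_state()["tcp_pos"])
for nm in("top","scene"):
    c=read_camera(nm);w=cloud(c);z=w[...,2]
    m=(z>.05)&(z<.07)&(w[...,0]>.62)&(w[...,0]<.76)&(abs(w[...,1]-.13)<.09)
    r=rect(w[m][:,:2]);print(nm,r,togf(np.array(r[0])/1000)*1000)
    m=(z>.05)&(z<.07)&(w[...,0]>.44)&(w[...,0]<.57)&(abs(w[...,1]+.207)<.09)
    print("green",rect(w[m][:,:2]))
    cv2.imwrite(f"pics/{nm}_full.png",c["color"][:,:,::-1])
E
```

```text
t 16.95 shift cm [-1.11 22.58 16.41] rot [ 0.002  0.    -0.001] F [0.7 0.9 0.8]
top [196 164  37  26 849] [array([690.2, 130.7]), array([113.6,  82.2]), np.float64(85.9)] gf mm [-3.1 -2. ]
scene [ 331  234   54   37 1466] [array([702.1, 129. ]), array([114.7,  70.4]), np.float64(86.3)] gf mm [ 8.9 -2.9]
[0.40471334 0.0280859  0.19833021]
top ((693.0579223632812, 132.97898864746094), (118.67027282714844, 87.8875961303711), 85.2520523071289) [-0.47386687  0.44756335]
green ((505.7778625488281, -206.6646270751953), (116.31251525878906, 84.79097747802734), 88.26811218261719)
scene ((693.3875732421875, 131.1465606689453), (117.88861083984375, 88.33332061767578), 86.53057098388672) [-0.01940081 -1.35796223]
green ((505.4343566894531, -208.96644592285156), (117.76361083984375, 88.6701889038086), 88.12437438964844)
```

View pics/scene_full.png

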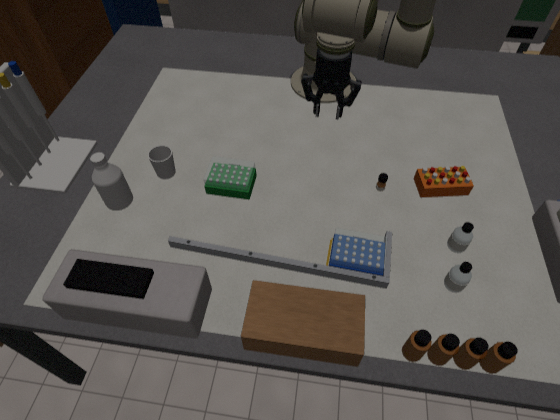

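View pics/top_11.png

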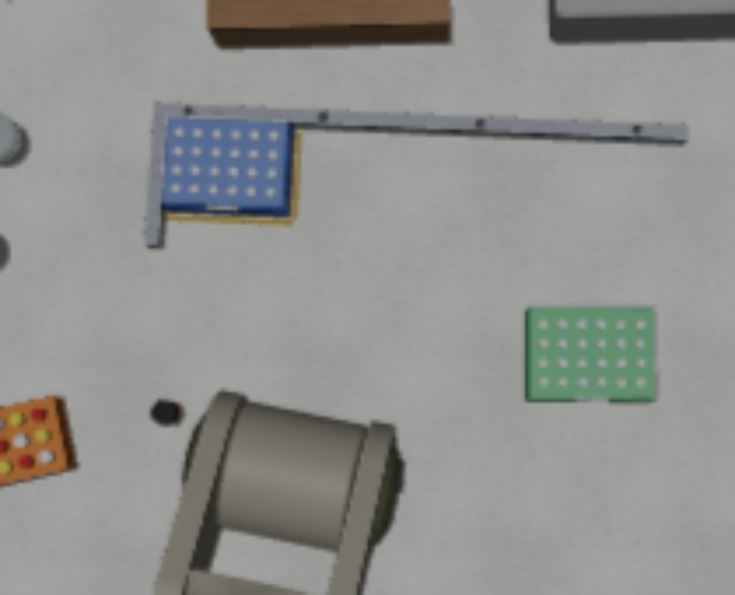

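The pictures show the box in the corner, flush with the fence and the stop. The other things stand where they were and the hand is well clear. Handing in.

```bash
python3 -c "
from rig import *
print(hand_in())"
```

```text
the job is handed in; nothing more can be done
None
```

I pushed the blue box into the corner of the guide, took the hand away and handed the job in at about 17 s of the 64 s allowed. `hand_in()` reports no verdict.

**What I did:** I pushed the box forward with two fingers until it met the fence, then left along the fence until it met the end stop. After that push both cameras showed it about 2 mm off the fence, so I nudged it gently against the fence once more and retracted.

**Last checks:**

| Check | Measured | Limit |
|---|---|---|
| Across the fence, from the home place | 0 to −0.5 mm | ±5 mm |
| Along the fence, from the home place | +0.4 mm (top camera), −1.4 mm (scene camera) | ±5 mm |
| Angle to the fence | about 0.01 rad | 0.05 rad |
| Green box movement | under 0.5 mm | 10 mm |
| Highest wrist force noted | about 37 N (against the fence) | 120 N |

- **Bystanders:** In the last pictures the other things look standing and unmoved; I checked these by eye and did not measure them.
- **Disagreement:** The two cameras differ by about 2 mm along the fence, which is within their stated calibration. Their angle readings also differ, with the top camera at 85.3° and the scene camera at 86.5°, against 86.1° for the fence.

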